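Load and close the checking jig

ROBOT

A 6-joint arm with a two-finger parallel gripper is mounted at the origin on the work surface. World frame = base frame: x ahead of the robot, y to its left, z up, the work surface at z = 0. Lengths are in mm, angles in degrees, forces in N, time in s.
With the tool pointing down it reaches from about 300 to 875 mm from the base axis. Payload 6.4 kg.
Tool frame: the origin (TCP) lies on the mounting face of the last link; the fingertips stand 166 mm ahead of it and the grasp point (between the pads) lies 147 mm ahead of it; z points along the fingers, y is the line along which they close (so a half turn about z gives the same grasp; the last joint's range is limited). The gripper opens to 88 mm and grips with 3 to 60 N. Pads are 18 mm wide; open, the fingers measure 123 mm over their backs; the gripper's body (75 mm by 187 mm) begins 45 mm behind the grasp point.
Start: joints at [-82.523, 10.359, 92.074, -0, 77.567, -11.82], TCP at [190.036, -542.705, 404.714] pointing down, gripper open.
Joint ranges: [-171.53, 171.53], [-51.25, 118.39], [17.06, 147.69], [-65.23, 245.23], [0, 150.52], [-178.68, 178.68]. Speed limits (degrees/s): [147.25, 147.25, 172.46, 180, 180, 180].

INTERFACE

Orientations are given as [roll, pitch, yaw] about the fixed x, y, z axes, in that order (R = Rz(yaw) Ry(pitch) Rx(roll)).
In Python, from station import * gives the robot as it stands. The module is installed in compiled form; this text tells all that it offers.
- The arm moves only by the tool drive_tool, never from a script. Its argument "series" is a list of rows, each a list of 6 numbers: the shift along the tool's x, y, z in mm, then the turn, a rotation vector about the tool's x, y, z in degrees. A call has 1 to 5 rows; each row is the pose to reach, as a shift and turn from the pose commanded when the call began, along the tool's axes at that moment; what a row does not reach only later rows make up. A row lasts 1/8 s, in which the tool goes at most 62.5 mm and 10.7 degrees, less where a joint would pass 70% of its speed; a pose out of reach is approached as far as the arm can. A call with a gripper value outside its range is refused whole. "jaw" is the opening, from 0 (shut) to 1 (fully open), set as the call begins (left out, the last holds). The fingers move at their own pace and stop on an object; "force" is the grip in N (left out, the last holds). Time passes only in rows, so rows that repeat a pose let the fingers close. It gives the time, the measured TCP pose, the force, the opening and the grip force at its end, in the units of the state.
- read_state(): the state, without advancing time (a new reading comes with each control period).
- get_image(name): name is "scene" or "top"; returns (picture, depth): 420x560x3 uint8, blue, green, red; 420x560 float32, mm along the optical axis (not along the pixel's ray), 0 where there is no reading.
- camera_params(name): a dict with "fovy" (degrees; the focal length in pixels is half the picture's height over the tangent of half this angle, whatever the lens; pixels are square), "cx", "cy" (the principal point, pixels), "k1" (the pictures are not rectified: a ray, as slopes to the right and down, at radius r is drawn at 1 + k1 r^2 times it, then the intrinsics apply), "T" (4x4, takes a point from camera to world coordinates). Camera axes: x right, y down, z forward; pixel columns grow to the right and rows downward; lengths in mm; the calibration is good to about 2 mm. A picture is of the moment at which its call begins. camera_params takes no time and is no camera call.
- close_job(): hands the job in; it is judged then, once.
Trained networks look in the newest picture that a camera, given by its name, has taken for a name from the list of things; names that differ only in an ending like _2 or _b are one class to them, and where a whole thing is asked for, a point or a joint stands for the part that bears it (a point fixed in the world has none). Each returns a list of dicts, best first, with "score" (0 to 1); they miss things now and then, are a little off and sometimes report something else, mostly with a low value. They report only what shows in the picture. A call takes as long as a camera call. They do not tell look-alikes from the thing itself.
- look_for(label, camera): "bbox" ([left, top, right, bottom] in pixels, round what is visible of it).
- trace(label, camera): "mask" (420x560 bool, what is visible of it) and "bbox" ([left, top, right, bottom] in pixels, round what is visible of it).
The state is a dict: "time": time; "joint_pos": joint angles; "qd": joint speeds; "joint_efforts": joint torques, N m; "position": TCP position; "tcp_rot": TCP orientation; "force": force on the tool from outside, world axes, zero at the start; "torque": the same for the moment, N m; "grip_width": finger opening in mm; "grip_force": force on a finger pad.
Only numpy, scipy, OpenCV 4.12 (cv2) and the standard library are available. Lean on these libraries where they do the work, as an engineer would, in place of code of your own. Each camera call takes 0.05 s, during which the arm holds its last target. There are 200 camera calls.

TASK

Set the long drilled block down in the nest of the hinged checking jig, lower the jig's leaf onto it all the way without letting it drop, then swing the clamp arm fully down onto the closed leaf. Do not drop the block into the nest, and leave the other workpieces and gauges on the bench where they are.

Things in the scene. Friction and masses are not known exactly. Their poses are not given: they have to be found in the camera images.
- block: The workpiece: a plain aluminium block with drilled holes, 100 x 50 x 55 mm (x, y, z), about 0.7 kg, lying loose on the bench; the only oblong one (the others are cubes). Origin at the centre of its underside, x along its length, z up. Either way round fits the nest.
- jig: The checking jig, fixed to the bench: dark steel base plate 290 x 140 x 15 mm (x -160 to 130, y +-70 mm) with nest, hinged leaf and clamp arm. Origin on the bench under the nest's centre; x runs towards the leaf's hinge, the clamp is at the -x end; z up. Two cheeks carry the hinge at x 95, y +-62 mm (87 mm high); two 10 mm rest pins stand at x -74, y +-45 mm (73 mm high).
- nest (a point): Centre of the nest's floor, 15 mm above the bench, axes as the jig's. Low rails, 12 mm high above this floor, bound a place of 110 mm (jig x) by 60 mm (jig y): the block lies lengthwise along jig x with 5 mm to spare on every side.
- leaf_hinge (a point): Middle of the leaf's hinge axis, axes as the jig's (95 mm along jig x from the nest, 79 mm above the bench). The hinge axis is along jig y.
- leaf (a joint): Leaf angle in rad: 0 = closed (level, just above the loaded block), grows as it opens upward, 1.57 = upright, at most 1.9. The leaf is an aluminium plate 175 mm long from the hinge, 108 mm wide, 10 mm thick, 0.45 kg, with brass bushings. Friction holds it when it stands above about 1.25 rad; lower down it falls shut if not held.
- leaf_bar (a point): Middle of the leaf's bar handle: round bar 12 mm thick, 60 mm long along jig y, near the leaf's free end, 158 mm from the hinge along the leaf, its axis 45 mm off the leaf's outer face (50 mm off the hinge line), at jig y +22 mm. Axes turn with the leaf: x towards the hinge, z the outward normal (up when closed). The bar can turn between fingers that grip across it from above.
- clamp_pivot (a point): Centre of the clamp arm's pivot, axes as the jig's (130 mm from the nest towards jig -x, at jig y -36 mm, 97 mm above the bench). The pivot axis is along jig y.
- clamp (a joint): Clamp arm angle in rad: 0 = fully down (level, pointing along jig +x, its rubber foot on the closed leaf), grows as it swings up and back, 1.57 = upright, at most 1.95. It stays where it is left (2 to 3 N at its tip move it). The arm is a steel bar 24 mm wide, 14 mm thick, reaching 100 mm from the pivot.
- clamp_tip (a point): End of the clamp arm on its outer face (the face that is on top when the arm is down): 100 mm from the pivot along the arm and 7 mm off its middle. x along the arm, z the outward normal of that face. Push on this face, near this end, to close the clamp.
- cube_a: Bystander: aluminium cube with drilled holes, 60 mm, loose; origin at the centre of its underside.
- cube_b: Bystander: aluminium cube with drilled holes, 66 mm, loose; origin at the centre of its underside.
- micrometer: Bystander: digital outside micrometer lying flat, about 200 x 80 x 25 mm; origin near its middle, on the bench.
- caliper: Bystander: digital caliper lying flat, 230 x 65 x 14 mm; origin near its middle, on the bench.
- calculator: Bystander: desk calculator, 190 x 140 x 30 mm; origin at the centre of its underside.
There are look-alikes about, which are no part of the job. What is shaped like the block but turquoise is not meant.

How it is judged:
By the outcome, as a careful person would: the job done as asked, in the order asked, and still so for the second after the job is handed in, with the robot touching nothing.
It also fails if it takes over 69 s, if anything falls off the work surface, if the arm or the gripper's body presses on something with over 40 N, if the wrist force passes 120 N, or if a joint passes its speed limit or range.

## Working session

There is one attempt and no reset: what is moved stays moved. The work goes in short steps, Python scripts to look and compute and a tool call to move; the robot and the scene stay as the last step left them, time stands still between calls to the robot, and variables do not carry over. Pictures are saved under pics/ and viewed, at most 10 in all, crops included, and the job is handed in when it is done.

Besides the shell and the picture viewer there is one more tool, called after "Emit:" by a JSON object that holds its "method" and its "body", one argument or row to a line. drive_tool: Moves the arm, as the interface text tells. Its arguments: {"type":"object","properties":{"series":{"type":"array","items":{"type":"array","items":{"type":"number"}}},"jaw":{"type":"number"},"force":{"type":"number"}},"required":["series"]}

```bash
mkdir -p pics; cat > h.py <<'E'
import numpy as np, cv2
from station import *
from scipy.spatial.transform import Rotation as R
def cloud(name,depth):
    p=camera_params(name); H,W=depth.shape; f=H/2/np.tan(np.radians(p["fovy"]/2))
    v,u=np.mgrid[0:H,0:W]; K=np.array([[f,0,p["cx"]],[0,f,p["cy"]],[0,0,1.]])
    xy=cv2.undistortPoints(np.stack([u.ravel(),v.ravel()],1).astype(np.float64)[:,None],K,np.array([p["k1"],0,0,0.]))[:,0]
    d=depth.ravel().astype(float); P=np.c_[xy*d[:,None],d,np.ones(d.size)]@np.array(p["T"]).T
    Q=P[:,:3].reshape(H,W,3); Q[depth==0]=np.nan; return Q
def snap(name):
    im,d=get_image(name); return im,cloud(name,d)
def pose():
    s=read_state(); return np.array(s["position"]),R.from_euler('xyz',s["tcp_rot"],degrees=True),s
def rel(pt,rot):
    "shift & rotvec in tool axes from the present pose to TCP pt, Rotation rot"
    p,r,s=pose(); return np.r_[r.inv().apply(np.array(pt)-p),(r.inv()*rot).as_rotvec(degrees=True)].round(1)
E
python3 - <<'E'
from h import *
print(read_state())
ims=[]
for c in("scene","top"):
    im,Q=snap(c); np.savez(c+"0.npz",im=im,Q=Q); cv2.imwrite(f"pics/{c}0.png",im)
    for l in("block","jig","leaf","clamp","leaf_bar"):
        for r in trace(l,c)[:4]:
            q=Q[r["mask"]]; print(c,l,round(r["score"],2),np.round(r["bbox"]),np.nanmedian(q,0).round(),np.nanmax(q[:,2]).round())
E
```

```text
{'time': 0.0, 'joint_pos': array([-8.25225385e+01,  1.03994226e+01,  9.21290750e+01,  6.57661857e-04,
        7.75696391e+01, -1.18214674e+01]), 'qd': array([-0.00992789,  0.05461817, -0.03227526,  0.03346045,  0.02530254,
       -0.03266567]), 'joint_efforts': array([ 1.65598827e-03, -4.33857644e+01, -3.41849542e+01,  7.04543525e-02,
        3.84849741e-02, -1.51413542e-04]), 'position': array([ 190.00819109, -542.43760073,  403.85593323]), 'tcp_rot': array([-1.79904076e+02, -2.07329345e-02,  1.92987694e+01]), 'force': array([-0.31074963, -0.7173518 ,  0.01265988]), 'torque': array([ 0.01410824, -0.01752205, -0.05792152]), 'grip_force': 0.0, 'grip_width': 87.98855231059389}
scene block 0.92 [ 93. 273. 146. 315.] [ 603. -519.   53.] 60.0
scene block 0.73 [164. 235. 212. 277.] [ 535. -348.   51.] 59.0
scene block 0.62 [237. 172. 276. 207.] [ 346. -112.   44.] 61.0
scene jig 0.77 [306. 132. 428. 257.] [592. 160.  27.] 256.0
scene leaf 0.62 [390. 131. 431. 208.] [581. 206. 188.] 256.0
scene leaf 0.16 [300. 132. 430. 256.] [592. 161.  27.] 256.0
scene clamp 0.59 [325. 184. 347. 219.] [604.   0. 155.] 200.0
scene leaf_bar 0.76 [391. 134. 427. 211.] [583. 205. 191.] 256.0
top block 0.9 [354. 198. 392. 243.] [ 516. -344.   55.] 61.0
top block 0.84 [415. 182. 466. 212.] [ 578. -512.   55.] 60.0
top block 0.77 [248. 287. 298. 316.] [ 329. -106.   55.] 61.0
top jig 0.92 [ 80. 151. 244. 233.] [568. 147.  17.] 256.0
top leaf 0.66 [ 78. 147. 137. 217.] [568. 205. 226.] 256.0
top clamp 0.74 [207. 165. 233. 188.] [594.  -0. 168.] 199.0
top leaf_bar 0.57 [ 76. 151. 136. 216.] [569. 205. 222.] 256.0
```

View pics/scene0.png

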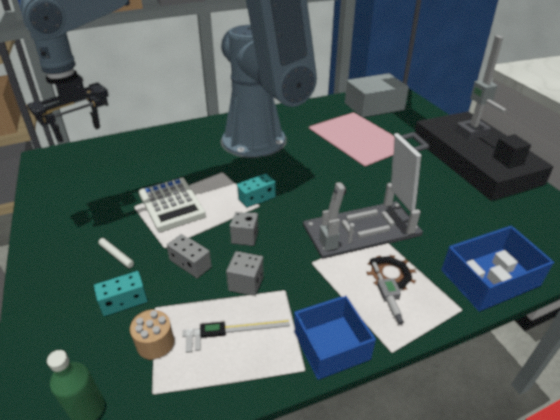

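View pics/top0.png

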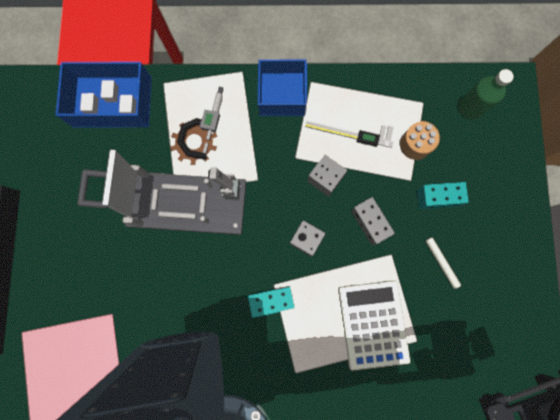

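The scene shows one grey oblong block (scene 189,254; top 373,221) and two turquoise look-alikes (top 446,194 and 272,301). The grey cubes are at top 327,174 and 307,238. The jig is at top 175,203, with its leaf upright at 120,185 and its clamp arm upright at 222,182. The block meant is the one at top 373,221, because it is the only plain aluminium oblong. I'll confirm it in a crop.

```bash
cat > fit.py <<'E'
from h import *
import sys
def rect(P):
    (c,s,a)=cv2.minAreaRect(P.astype(np.float32)); return np.round(c,1),np.round(s,1),round(a,1)
def blk(c,near):
    D=np.load(c+"0.npz");Q=D["Q"]
    m=(np.hypot(Q[...,0]-near[0],Q[...,1]-near[1])<75)&(abs(Q[...,2]-56)<7)
    n,l,st,_=cv2.connectedComponentsWithStats(m.astype(np.uint8)); k=1+np.argmax(st[1:,4]); P=Q[l==k]
    print(c,"block",rect(P[:,:2]),P[:,2].mean().round(1),len(P))
if __name__=="__main__":
    for c in("scene","top"):
        blk(c,(520,-344))
        Q=np.load(c+"0.npz")["Q"]; x,y,z=Q[...,0],Q[...,1],Q[...,2]
        b=(x>470)&(x<690)&(y>-40)&(y<330)
        m=b&(z>9)&(z<21); n,l,st,_=cv2.connectedComponentsWithStats(m.astype(np.uint8)); k=1+np.argmax(st[1:,4])
        print(c,"base",rect(Q[l==k][:,:2]),Q[l==k][:,2].mean())
        m=b&(z>8); n,l,st,_=cv2.connectedComponentsWithStats(m.astype(np.uint8)); k=1+np.argmax(st[1:,4])
        print(c,"all",rect(Q[l==k][:,:2]))
        for zz in range(90,270,20):
            s=b&(abs(z-zz)<8); A=Q[s&(y>110)]; B=Q[s&(y<60)]
            print(zz,[ (len(a),np.percentile(a,[3,50,97],axis=0)[:,:2].round().tolist()) for a in(A,B) if len(a)>3])
    im=np.load("top0.npz")["im"]
    a=cv2.resize(im[170:270,330:480],None,fx=4,fy=4,interpolation=2); b=cv2.resize(im[140:240,70:250],None,fx=3.333,fy=3.333)[:199]
    b=cv2.resize(im[140:240,70:250],(600,333)); a=cv2.resize(im[180:260,330:474],(600,333))
    cv2.imwrite("pics/crop.png",cv2.resize(np.vstack([a,b]),(540,600)))
E
python3 fit.py
```

```text
scene block (array([ 519. , -346.8]), array([103.3,  53.1]), 29.4) 55.1 666
scene base (array([569. , 111.8]), array([292.7, 144.5]), 86.3) 15.880734026217146
scene all (array([569. , 111.8]), array([292.7, 144.5]), 86.3)
90 [(171, [[510.0, 208.0], [598.0, 216.0], [644.0, 226.0]]), (79, [[577.0, -19.0], [616.0, -12.0], [619.0, 5.0]])]
110 [(123, [[528.0, 209.0], [591.0, 213.0], [630.0, 219.0]]), (109, [[575.0, -19.0], [608.0, -10.0], [619.0, 4.0]])]
130 [(124, [[528.0, 206.0], [586.0, 210.0], [629.0, 216.0]]), (53, [[586.0, -9.0], [606.0, -6.0], [610.0, 6.0]])]
150 [(125, [[527.0, 204.0], [590.0, 207.0], [629.0, 213.0]]), (55, [[587.0, -6.0], [606.0, -3.0], [610.0, 8.0]])]
170 [(138, [[527.0, 201.0], [584.0, 204.0], [631.0, 209.0]]), (57, [[587.0, -2.0], [606.0, 2.0], [611.0, 12.0]])]
190 [(148, [[526.0, 198.0], [588.0, 202.0], [630.0, 207.0]]), (97, [[589.0, -2.0], [603.0, 7.0], [610.0, 22.0]])]
210 [(163, [[527.0, 196.0], [586.0, 200.0], [630.0, 204.0]])]
230 [(164, [[526.0, 194.0], [585.0, 198.0], [629.0, 207.0]])]
250 [(362, [[524.0, 193.0], [573.0, 202.0], [628.0, 254.0]])]
top 
[... 381 characters left out ...]
]), (92, [[575.0, -19.0], [585.0, -10.0], [617.0, 5.0]])]
130 [(98, [[522.0, 205.0], [572.0, 209.0], [625.0, 214.0]]), (35, [[584.0, -9.0], [592.0, -8.0], [605.0, 4.0]])]
150 [(104, [[522.0, 203.0], [571.0, 207.0], [625.0, 212.0]]), (37, [[585.0, -6.0], [591.0, -4.0], [607.0, 7.0]])]
170 [(119, [[522.0, 200.0], [571.0, 204.0], [624.0, 208.0]]), (30, [[585.0, -4.0], [589.0, -1.0], [606.0, 12.0]])]
190 [(118, [[522.0, 198.0], [572.0, 201.0], [625.0, 206.0]]), (123, [[586.0, -3.0], [597.0, 7.0], [608.0, 21.0]])]
210 [(134, [[521.0, 195.0], [575.0, 198.0], [623.0, 202.0]])]
230 [(147, [[521.0, 192.0], [571.0, 196.0], [624.0, 206.0]])]
250 [(790, [[521.0, 192.0], [564.0, 214.0], [620.0, 254.0]])]
```

View pics/crop.png

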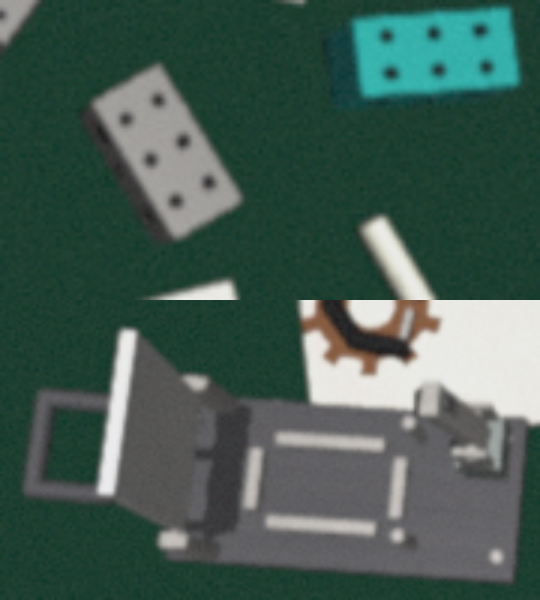

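The crop confirms it: the grey oblong with six holes (crop 165,150) is the block, and the turquoise one is a look-alike. The jig's leaf leans slightly over the nest, and the nest rails are clear.

```bash
python3 - <<'E'
from h import *
print(rel([518.3,-347.7,290],R.from_euler('xyz',[180,0,29.5],degrees=True)))
E
```

```text
[374.3 -75.6 114.7   0.    0.  -10.2]
```

Emit:
{"method": "drive_tool", "body": {
  "series": [
    [50, -10, 15, 0, 0, -2],
    [105, -21, 32, 0, 0, -3],
    [160, -32, 50, 0, 0, -5],
    [215, -43, 66, 0, 0, -6],
    [270, -55, 83, 0, 0, -8]
  ],
  "jaw": 1
}}

```text
time: 1.23
position: [428.2, -400.6, 321.5]
tcp_rot: [179.9, -0.0, 27.3]
force: [0.3, -0.8, -0.3]
grip_width: 88.1
grip_force: 0.0
```

Emit:
{"method": "drive_tool", "body": {
  "series": [
    [52, -10, 15, 0, 0, -1],
    [80, -15, 24, 0, 0, -2],
    [98, -19, 30, 0, 0, -2],
    [103, -20, 31.5, 0, 0, -2],
    [103, -20, 31.5, 0, 0, -2]
  ]
}}

```text
time: 1.85
position: [508.8, -337.1, 290.5]
tcp_rot: [180.0, 0.0, 29.3]
force: [-0.7, 0.6, 0.8]
grip_width: 88.0
grip_force: 0.0
```

```bash
python3 - <<'E'
from h import *
print(pose()[2])
print(rel([518.3,-347.7,183],R.from_euler('xyz',[180,0,29.5],degrees=True)))
E
```

```text
{'time': 1.85, 'joint_pos': array([-4.46520043e+01,  2.16682969e+01,  9.19813361e+01, -2.00846615e-02,
        6.63320694e+01,  1.60891867e+01]), 'qd': array([-0.79508072, -0.5511579 , -0.01523473, -0.04706429,  0.05675394,
       -0.23531685]), 'joint_efforts': array([ 7.95346051e-01, -4.93918562e+01, -3.07773256e+01,  1.42812724e-01,
       -1.31549325e-02,  5.30554284e-02]), 'position': array([ 508.76226712, -337.09337715,  290.45425118]), 'tcp_rot': array([1.79977322e+02, 1.26067195e-02, 2.92668663e+01]), 'force': array([-0.71596199,  0.58917513,  0.79147542]), 'torque': array([-0.0341674 , -0.01266944, -0.04217386]), 'grip_force': 0.0, 'grip_width': 87.97125799459899}
[  3.2  13.9 107.5   0.    0.   -0.2]
```

Emit:
{"method": "drive_tool", "body": {
  "series": [
    [3, 14, 20, 0, 0, 0],
    [3, 14, 45, 0, 0, 0],
    [3, 14, 70, 0, 0, 0],
    [3, 14, 92, 0, 0, 0],
    [3, 14, 107, 0, 0, 0]
  ]
}}

```text
time: 2.48
position: [517.9, -347.8, 182.2]
tcp_rot: [-180.0, 0.0, 29.2]
force: [-0.3, -0.4, -0.1]
grip_width: 88.0
grip_force: 0.0
```

Emit:
{"method": "drive_tool", "body": {
  "series": [
    [0, 0, 0, 0, 0, 0],
    [0, 0, 0, 0, 0, 0],
    [0, 0, 0, 0, 0, 0],
    [0, 0, 0, 0, 0, 0],
    [0, 0, 0, 0, 0, 0]
  ],
  "jaw": 0.45,
  "force": 40
}}

```text
time: 3.1
position: [518.8, -347.4, 184.0]
tcp_rot: [180.0, -0.0, 29.3]
force: [0.2, 0.8, 3.9]
grip_width: 49.6
grip_force: 40.0
```

Emit:
{"method": "drive_tool", "body": {
  "series": [
    [0, 0, -15, 0, 0, 0],
    [0, 0, -60, 0, 0, 0],
    [0, 0, -115, 0, 0, 0],
    [0, 0, -170, 0, 0, 0],
    [0, 0, -236, 0, 0, 0]
  ]
}}

```text
time: 3.72
position: [517.7, -346.5, 415.7]
tcp_rot: [-179.8, 0.1, 29.3]
force: [0.4, -0.7, -9.0]
grip_width: 49.7
grip_force: 40.0
```

```bash
python3 - <<'E'
from h import *
print(pose()[2]["position"])
for f in(.08,.2,.33,.46,.6,1):
  a=np.array([518.8,-347.4,420]);b=np.array([570,126,420.]);
  print(rel(a+f*(b-a),R.from_euler('xyz',[180,0,29.3+f*56.9],degrees=True)))
E
```

```text
[ 517.67948418 -346.49989389  415.69667657]
[ 22.6 -29.7  -4.2  -0.2   0.1  -4.6]
[ 55.8 -76.2  -4.   -0.3   0.  -11.4]
[  91.7 -126.7   -3.9   -0.3    0.   -18.8]
[ 127.6 -177.1   -3.7   -0.3    0.   -26.2]
[ 166.3 -231.4   -3.5   -0.3   -0.   -34.1]
[ 2.768e+02 -3.865e+02 -3.000e+00 -3.000e-01 -1.000e-01 -5.690e+01]
```

Emit:
{"method": "drive_tool", "body": {
  "series": [
    [18, -24, -2, 0, 0, -4],
    [48, -66, -2, 0, 0, -10],
    [80, -112, -2, 0, 0, -17],
    [113, -157, -2, 0, 0, -24],
    [144, -200, -2, 0, 0, -30]
  ]
}}

```text
time: 4.35
position: [545.4, -100.3, 416.9]
tcp_rot: [-179.9, 0.0, 59.5]
force: [0.7, -0.2, -8.4]
grip_width: 49.8
grip_force: 40.0
```

```bash
python3 - <<'E'
from h import *
print(pose()[2]["position"],rel([570,126,420],R.from_euler('xyz',[180,0,86.2],degrees=True)))
E
```

```text
[ 545.42410387 -100.28825335  416.86695322] [ 2.075e+02 -9.370e+01 -2.900e+00 -1.000e-01 -0.000e+00 -2.670e+01]
```

Emit:
{"method": "drive_tool", "body": {
  "series": [
    [48, -22, -2, 0, 0, -6],
    [96, -43, -3, 0, 0, -12],
    [144, -65, -3, 0, 0, -18],
    [184, -83, -3, 0, 0, -24],
    [207, -94, -3, 0, 0, -27]
  ]
}}

```text
time: 4.97
position: [570.1, 125.9, 419.7]
tcp_rot: [-179.8, -0.0, 86.5]
force: [0.1, -2.0, -8.1]
grip_width: 49.4
grip_force: 40.0
```

Emit:
{"method": "drive_tool", "body": {
  "series": [
    [0, 0, 0, 0, 0, 0],
    [0, 0, 0, 0, 0, 0]
  ]
}}

```text
time: 5.22
position: [570.6, 123.3, 420.0]
tcp_rot: [-179.9, 0.0, 86.3]
force: [0.2, -0.5, -8.9]
grip_width: 49.7
grip_force: 40.0
```

```bash
python3 - <<'E'
from h import *
s=pose()[2];print(s["position"],s["tcp_rot"],rel([570,126,210],R.from_euler('xyz',[180,0,86.2],degrees=True)))
ims=[]
for c in("scene","top"):
    im,Q=snap(c); x,y,z=Q[...,0],Q[...,1],Q[...,2]
    ims.append(cv2.resize(im[100:280,250:470] if c=="scene" else im[120:260,60:270],(400,330 if c=="scene" else 267)))
    m=(abs(x-570)<75)&(abs(y-126)<90)&(z>225)&(z<243)
    from fit import rect
    print(c,m.sum(), rect(Q[m][:,:2]) if m.sum()>4 else 0)
cv2.imwrite("pics/over.png",np.vstack(ims))
E
```

```text
[570.61658912 123.25439344 419.96702671] [-1.79890634e+02  3.96252096e-02  8.62757564e+01] [ 2.8e+00 -4.0e-01  2.1e+02 -1.0e-01  0.0e+00  1.0e-01]
scene 232 (array([589.5, 138. ]), array([140.9,  65.7]), 81.2)
top 32 (array([556.9,  83.8]), array([32.6, 68.1]), 41.8)
```

View pics/over.png

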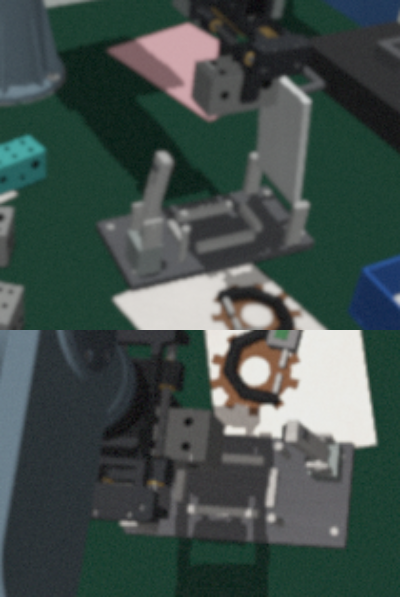

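The scene half shows the block (215,85) held level, clear of the leaf (285,130) and the clamp arm (157,190). Next I descend.

Emit:
{"method": "drive_tool", "body": {
  "series": [
    [2.8, 0, 20, 0, 0, 0],
    [2.8, 0, 60, 0, 0, 0],
    [2.8, 0, 105, 0, 0, 0],
    [2.8, 0, 150, 0, 0, 0],
    [2.8, 0, 172, 0, 0, 0]
  ]
}}

```text
time: 5.95
position: [570.1, 125.1, 245.7]
tcp_rot: [-179.7, 0.0, 86.2]
force: [0.3, 0.2, -8.9]
grip_width: 49.6
grip_force: 40.0
```

Emit:
{"method": "drive_tool", "body": {
  "series": [
    [0, 0, 10, 0, 0, 0],
    [0, 0, 20, 0, 0, 0],
    [0, 0, 20, 0, 0, 0]
  ]
}}

```text
time: 6.32
position: [571.4, 126.1, 228.9]
tcp_rot: [180.0, 0.0, 86.3]
force: [-0.2, 0.3, -8.5]
grip_width: 49.6
grip_force: 40.0
```

```bash
python3 - <<'E'
from h import *
s=pose()[2];print(s["position"],s["tcp_rot"],s["force"],rel([570,126,205],R.from_euler('xyz',[180,0,86.2],degrees=True)))
im,Q=snap("scene")
cv2.imwrite("pics/low.png",cv2.resize(im[120:270,280:460],(720,600),interpolation=2))
E
```

```text
[571.44021891 126.10128642 228.8801828 ] [1.79996023e+02 4.04392656e-04 8.62727610e+01] [-0.24400435  0.32540826 -8.4644593 ] [-0.2 -1.4 23.9  0.   0.   0.1]
```

View pics/low.png

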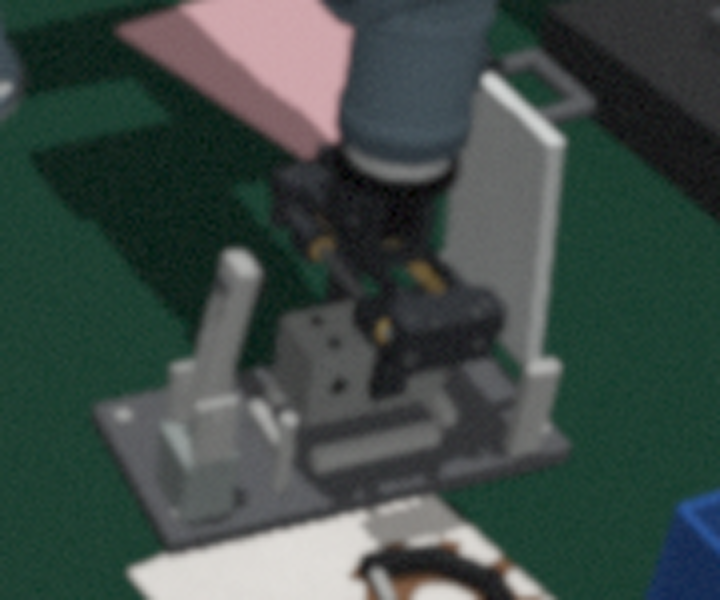

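The block (330,370) hangs over the nest, and the wrist clears the leaf. I'll lower it gently.

Emit:
{"method": "drive_tool", "body": {
  "series": [
    [0, -1, 8, 0, 0, 0],
    [0, -1, 16, 0, 0, 0],
    [0, -1, 21, 0, 0, 0],
    [0, -1, 24, 0, 0, 0],
    [0, -1, 24, 0, 0, 0]
  ]
}}

```text
time: 7.0
position: [570.2, 126.4, 204.4]
tcp_rot: [-180.0, 0.0, 86.3]
force: [-0.1, -0.5, -8.9]
grip_width: 49.9
grip_force: 40.0
```

Emit:
{"method": "drive_tool", "body": {
  "series": [
    [0, 0, 1.5, 0, 0, 0],
    [0, 0, 3, 0, 0, 0],
    [0, 0, 4, 0, 0, 0],
    [0, 0, 5, 0, 0, 0],
    [0, 0, 5, 0, 0, 0]
  ]
}}

```text
time: 7.62
position: [570.2, 126.4, 199.6]
tcp_rot: [-180.0, 0.0, 86.3]
force: [0.4, -0.9, -8.1]
grip_width: 49.6
grip_force: 40.0
```

Emit:
{"method": "drive_tool", "body": {
  "series": [
    [0, 0, 0.5, 0, 0, 0],
    [0, 0, 1, 0, 0, 0],
    [0, 0, 1.5, 0, 0, 0],
    [0, 0, 1.5, 0, 0, 0]
  ]
}}

```text
time: 8.12
position: [570.3, 126.4, 199.0]
tcp_rot: [180.0, 0.0, 86.3]
force: [-6.0, -0.5, 3.2]
grip_width: 49.8
grip_force: 40.0
```

Emit:
{"method": "drive_tool", "body": {
  "series": [
    [0, 0, 0, 0, 0, 0],
    [0, 0, 0, 0, 0, 0],
    [0, 0, 0, 0, 0, 0],
    [0, 0, 0, 0, 0, 0]
  ],
  "jaw": 0.9
}}

```text
time: 8.62
position: [570.5, 126.4, 198.4]
tcp_rot: [180.0, -0.0, 86.3]
force: [0.2, -1.5, 0.1]
grip_width: 79.6
grip_force: 0.0
```

Emit:
{"method": "drive_tool", "body": {
  "series": [
    [0, 0, -20, 0, 0, 0],
    [0, 0, -70, 0, 0, 0],
    [0, 0, -125, 0, 0, 0],
    [0, 0, -180, 0, 0, 0],
    [0, 0, -235, 0, 0, 0]
  ]
}}

```text
time: 9.25
position: [569.8, 126.4, 436.8]
tcp_rot: [179.9, -0.0, 86.3]
force: [1.2, 0.1, -0.7]
grip_width: 79.6
grip_force: 0.0
```

```bash
python3 - <<'E'
from h import *
from fit import rect
s=pose()[2];print(s["position"],s["tcp_rot"],s["force"])
u=np.array([np.cos(np.radians(86.2)),np.sin(np.radians(86.2))]); v=np.array([-u[1],u[0]])
im,Q=snap("scene"); np.savez("scene1.npz",im=im,Q=Q)
d=Q[...,:2]-[570,126]; X,Y,Z=d@u,d@v,Q[...,2]
m=(abs(X)<62)&(abs(Y)<40)&(abs(Z-70)<5)
print("block top jig",rect(np.c_[X[m],Y[m]]),Z[m].mean())
m=(abs(Y)<50)&(X>40)&(X<98)&(Z>105)&(Z<235)   # leaf inner face
print("leaf slope",np.polyfit(Z[m],X[m],1)[0],len(X[m]), np.polyval(np.polyfit(Z[m],X[m],1),[79,235]))
m=(Z>244)&(Z<265)&(X>40)&(X<170)&(abs(Y)<80)
for lo in range(50,150,8):
    k=m&(X>lo)&(X<lo+8)
    if k.sum():print(lo,k.sum(),np.percentile(Y[k],[5,95]).round(),Z[k].mean().round(1))
m=(Z>120)&(Z<185)&(X<-90)&(X>-145)&(Y<-10)&(Y>-60)
print("clamp",np.polyfit(Z[m],X[m],1)[0],np.percentile(Y[m],[3,97]))
cv2.imwrite("pics/rel.png",cv2.resize(im[110:270,280:460],(675,600),interpolation=2))
E
```

```text
[569.75530695 126.43782707 436.79396547] [ 1.79889788e+02 -1.03333514e-02  8.62998699e+01] [ 1.24300746  0.13802001 -0.65430381]
block top jig (array([-0.3, -1.1]), array([104.5,  53.9]), 0.1) 70.71806175955095
leaf slope -0.1325259965348208 878 [91.31498101 70.64092555]
66 107 [-54.  21.] 250.4
74 41 [-53.  27.] 252.2
90 7 [-13.  49.] 245.1
98 9 [-12.  51.] 245.3
106 17 [-14.  51.] 245.9
114 36 [-12.  48.] 246.7
122 39 [-10.  45.] 248.0
130 1 [-7. -7.] 244.5
clamp 0.2027426558181321 [-48.30680643 -25.03792337]
```

View pics/rel.png

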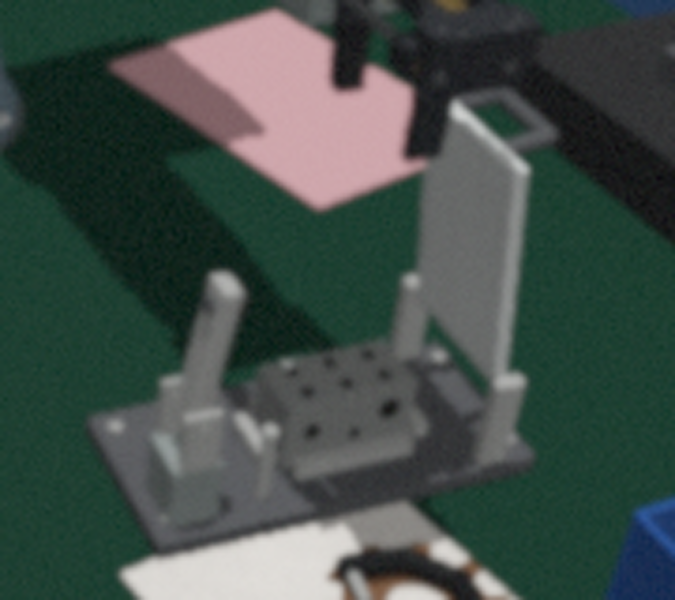

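The block (340,410) is seated within the rails. The leaf stands at 1.44 rad with its bar loop at (510,115), and the clamp arm is upright at (210,330). Next I go above the leaf bar with the fingers turned across it.

```bash
cat >> h.py <<'E'
U=np.array([np.cos(np.radians(86.2)),np.sin(np.radians(86.2))]); V=np.array([-U[1],U[0]]); N=np.array([570,126.])
def jw(X,Y,Z): return np.r_[N+X*U+Y*V,Z]
def wj(p): d=np.array(p)[:2]-N; return np.r_[d@U,d@V,p[2]].round(1)
def bar(th,off=0): return jw(95-158*np.cos(th)+50*np.sin(th),28,79+158*np.sin(th)+50*np.cos(th)+147+off)
DN=R.from_euler('xyz',[180,0,-3.8],degrees=True)
E
python3 - <<'E'
from h import *
print(rel(bar(1.439,60),DN), bar(1.439,60))
E
```

```text
[123.1 -28.9  -3.8   0.6  -0.7  90.1] [550.26645235 251.38627023 449.20048883]
```

Emit:
{"method": "drive_tool", "body": {
  "series": [
    [8, -2, -4, 0, 0, 8],
    [25, -6, -4, 0, 0, 18],
    [42, -10, -4, 0, 0, 28],
    [58, -14, -4, 0, 0, 38],
    [72, -17, -4, 0, 0, 48]
  ],
  "jaw": 0.36
}}

```text
time: 9.93
position: [557.6, 200.0, 438.5]
tcp_rot: [180.0, -0.1, 38.0]
force: [-0.6, -0.6, -0.3]
grip_width: 32.3
grip_force: 0.0
```

```bash
python3 - <<'E'
from h import *
print(pose()[2]["position"],rel(bar(1.439,60),DN))
E
```

```text
[557.56472427 199.97023528 438.52934081] [ 25.9 -45.  -10.7   0.   -0.1  41.8]
```

Emit:
{"method": "drive_tool", "body": {
  "series": [
    [7, -12, -8, 0, 0, 10],
    [14, -24, -11, 0, 0, 20],
    [20, -36, -11, 0, 0, 30],
    [26, -45, -11, 0, 0, 39],
    [26, -45, -11, 0, 0, 42]
  ]
}}

```text
time: 10.55
position: [550.0, 251.5, 449.5]
tcp_rot: [-180.0, -0.1, -3.8]
force: [0.1, -0.3, 0.2]
grip_width: 31.7
grip_force: 0.0
```

Emit:
{"method": "drive_tool", "body": {
  "series": [
    [0, 0, 0, 0, 0, 0],
    [0, 0, 0, 0, 0, 0]
  ]
}}

```text
time: 10.8
position: [550.4, 250.7, 448.9]
tcp_rot: [-180.0, -0.0, -3.6]
force: [-0.8, -0.5, 0.2]
grip_width: 31.6
grip_force: 0.0
```

```bash
python3 - <<'E'
from h import *
s=pose()[2];print(s["position"],s["tcp_rot"],rel(bar(1.439,0),DN))
im,Q=snap("scene"); ii,Q2=snap("top")
for q,n in((Q,"scene"),(Q2,"top")):
    d=q[...,:2]-N; X,Y,Z=d@U,d@V,q[...,2]
    m=(X>108)&(X<140)&(Y>0)&(Y<45)&(Z>225)&(Z<256); print(n,m.sum(),np.c_[X[m],Y[m],Z[m]].mean(0) if m.any() else 0, np.percentile(X[m],[5,95]) if m.any() else 0)
a=cv2.resize(im[70:220,340:500],(427,400),interpolation=2); 
b=cv2.resize(ii[130:250,40:168],(427,400),interpolation=2); cv2.imwrite("pics/bar.png",cv2.resize(np.hstack([a,b]),(800,375)))
E
```

```text
[550.39453706 250.6780975  448.87173153] [-1.79987493e+02 -4.32119587e-02 -3.64695458e+00] [-0.2 -0.7 59.7 -0.  -0.   0.2]
scene 62 [122.49692797  22.95656866 246.33952029] [118.85401968 126.12889965]
top 18 [121.59116743  42.01146064 246.19740727] [117.75271533 126.27184138]
```

View pics/bar.png

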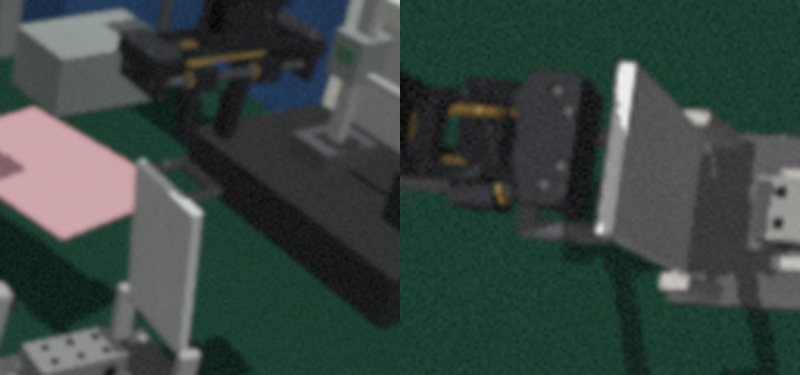

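The left half shows the fingers hanging over the bar loop (190,175), and depth puts the bar at jig X≈122.5, Z≈241. Descending to grip it.

Emit:
{"method": "drive_tool", "body": {
  "series": [
    [0, 0, 10, 0, 0, 0],
    [0, 0, 25, 0, 0, 0],
    [0, 0, 42, 0, 0, 0],
    [0, 0, 54, 0, 0, 0],
    [0, 0, 60, 0, 0, 0]
  ]
}}

```text
time: 11.52
position: [550.3, 250.7, 386.7]
tcp_rot: [180.0, 0.1, -3.7]
force: [0.2, 0.3, -0.2]
grip_width: 31.9
grip_force: 0.0
```

Emit:
{"method": "drive_tool", "body": {
  "series": [
    [0, 0, 0, 0, 0, 0],
    [0, 0, 0, 0, 0, 0],
    [0, 0, 0, 0, 0, 0],
    [0, 0, 0, 0, 0, 0]
  ],
  "jaw": 0.05,
  "force": 20
}}

```text
time: 12.02
position: [550.7, 250.9, 389.0]
tcp_rot: [-180.0, -0.1, -3.7]
force: [-1.0, -0.4, 2.1]
grip_width: 10.5
grip_force: 19.5
```

```bash
python3 - <<'E'
from h import *
s=pose()[2];p=s["position"];print(p,wj(p),s["force"],s["grip_width"])
q=wj(p); a=np.arctan2(q[2]-147-79,95-q[0]);
b=np.hypot(q[2]-147-79,q[0]-95); print("radius",b,"ideal",np.hypot(158,50),"theta",np.pi-np.arctan2(q[2]-226,q[0]-95)-0 )
th0=1.439
r,_,_=None,None,None
for th in np.arange(1.4,-0.01,-.1): print(round(th,2),(bar(th)-bar(th0)).round(1), (DN.inv().apply(bar(th)-bar(th0))).round(1))
E
```

```text
[550.68231928 250.87533997 388.98536251] [123.3  27.6 389. ] [-0.97387864 -0.40599584  2.12734331] 10.54786213850007
radius 165.4384779910647 ideal 165.72265988693277 theta 1.7427023295602215
1.4 [-0.4 -6.4  1. ] [ 0.   6.4 -1. ]
1.3 [ -1.5 -22.8   2.4] [ 0.  22.9 -2.4]
1.2 [ -2.6 -39.4   2.2] [-0.  39.5 -2.2]
1.1 [ -3.7 -55.8   0.3] [-0.  55.9 -0.3]
1.0 [ -4.8 -71.9  -3.2] [ 0.  72.1  3.2]
0.9 [ -5.8 -87.7  -8.4] [ 0.  87.9  8.4]
0.8 [  -6.8 -102.8  -15. ] [  0. 103.  15.]
0.7 [  -7.8 -117.2  -23.2] [  0.  117.4  23.2]
0.6 [  -8.7 -130.7  -32.7] [  0.  131.   32.7]
0.5 [  -9.5 -143.2  -43.6] [  0.  143.5  43.6]
0.4 [ -10.3 -154.5  -55.6] [  0.  154.9  55.6]
0.3 [ -10.9 -164.6  -68.7] [  0.  165.   68.7]
0.2 [ -11.5 -173.3  -82.8] [  0.  173.7  82.8]
0.1 [ -12.  -180.6  -97.7] [  0.  181.   97.7]
-0.0 [ -12.4 -186.4 -113.2] [  0.  186.8 113.2]
```

The bar is gripped at the expected radius. I'll follow the arc down in small steps.

```bash
python3 - <<'E'
from h import *
th=np.r_[1.439,np.linspace(1.40,0,25)]
P=np.array([DN.inv().apply(bar(t)-bar(1.439)) for t in th])
for k in range(0,25,5): print(th[k+1:k+6].round(2),(P[k+1:k+6]-P[k])[:,1:].round(1).tolist())
E
```

```text
[1.4  1.34 1.28 1.22 1.17] [[6.4, -1.0], [16.0, -2.0], [25.7, -2.5], [35.3, -2.4], [45.0, -1.7]]
[1.11 1.05 0.99 0.93 0.88] [[9.6, 1.2], [19.1, 3.0], [28.5, 5.3], [37.7, 8.2], [46.7, 11.6]]
[0.82 0.76 0.7  0.64 0.58] [[8.8, 3.9], [17.4, 8.4], [25.7, 13.3], [33.7, 18.7], [41.4, 24.6]]
[0.52 0.47 0.41 0.35 0.29] [[7.3, 6.3], [14.3, 13.0], [20.8, 20.1], [26.9, 27.6], [32.6, 35.4]]
[0.23 0.18 0.12 0.06 0.  ] [[5.2, 8.1], [9.9, 16.6], [14.2, 25.3], [17.9, 34.2], [21.1, 43.3]]
```

Emit:
{"method": "drive_tool", "body": {
  "series": [
    [0, 6.4, -1, 0, 0, 0],
    [0, 16, -2, 0, 0, 0],
    [0, 25.7, -2.5, 0, 0, 0],
    [0, 35.3, -2.4, 0, 0, 0],
    [0, 45, -1.7, 0, 0, 0]
  ]
}}

```text
time: 12.65
position: [547.6, 205.0, 389.1]
tcp_rot: [180.0, 0.0, -3.7]
force: [5.9, 1.2, -8.0]
grip_width: 10.7
grip_force: 20.4
```

Emit:
{"method": "drive_tool", "body": {
  "series": [
    [0, 9.6, 1.2, 0, 0, 0],
    [0, 19.1, 3, 0, 0, 0],
    [0, 28.5, 5.3, 0, 0, 0],
    [0, 37.7, 8.2, 0, 0, 0],
    [0, 46.7, 11.6, 0, 0, 0]
  ]
}}

```text
time: 13.28
position: [544.1, 158.9, 376.7]
tcp_rot: [-179.9, 0.1, -3.7]
force: [4.2, 4.2, -8.3]
grip_width: 10.0
grip_force: 20.4
```

```bash
python3 - <<'E'
from h import *
s=pose()[2];q=wj(s["position"]);print(q,wj(bar(.88)),s["force"],s["torque"],s["grip_width"],np.hypot(q[2]-226,q[0]-95))
im,Q=snap("scene"); cv2.imwrite("pics/mid.png",cv2.resize(im[90:270,290:470],(600,600),interpolation=2))
E
```

```text
[ 31.1  28.  376.7] [ 32.9  28.  379.6] [ 4.23115866  4.17302435 -8.34888506] [ 0.80324701 -0.68998591 -0.04106161] 10.042702376116118 163.6878126190218
```

View pics/mid.png

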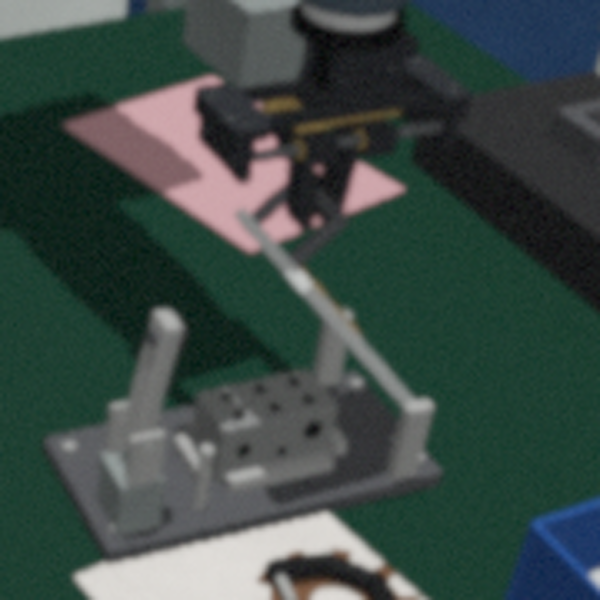

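The leaf is at about 0.88 rad, held by the bar (320,205), and the clamp and block are clear. I'll continue along the arc.

Emit:
{"method": "drive_tool", "body": {
  "series": [
    [0, 8, 3, 0, 0, 0],
    [0, 16.5, 7, 0, 0, 0],
    [0, 24.7, 12, 0, 0, 0],
    [0, 32.7, 17.2, 0, 0, 0],
    [0, 40.4, 23, 0, 0, 0]
  ]
}}

```text
time: 13.95
position: [541.2, 119.2, 354.1]
tcp_rot: [-179.9, 0.2, -3.7]
force: [1.9, 5.0, -6.9]
grip_width: 10.5
grip_force: 20.3
```

Emit:
{"method": "drive_tool", "body": {
  "series": [
    [0, 7.3, 6.3, 0, 0, 0],
    [0, 14.3, 13, 0, 0, 0],
    [0, 20.8, 20.1, 0, 0, 0],
    [0, 26.9, 27.6, 0, 0, 0],
    [0, 32.6, 35.4, 0, 0, 0]
  ]
}}

```text
time: 14.58
position: [538.9, 87.1, 318.7]
tcp_rot: [-179.9, 0.2, -3.7]
force: [2.0, 8.4, -5.6]
grip_width: 10.2
grip_force: 20.2
```

```bash
python3 - <<'E'
from h import *
s=pose()[2];q=wj(s["position"]);print(q,wj(bar(.29)),s["force"],s["torque"],s["grip_width"],np.hypot(q[2]-226,q[0]-95))
for t in (.23,.18,.12,.08,.05,.02,0): print(t,rel(bar(t),DN))
E
```

```text
[-40.9  28.4 318.7] [-42.1  28.  319.1] [ 1.95204939  8.44264048 -5.59764154] [ 1.31694847 -0.20022964  0.04578903] 10.188673069141428 164.50562300420006
0.23 [ 0.4  6.6  8.  -0.1  0.2  0.1]
0.18 [ 0.5 10.7 15.2 -0.1  0.2  0.1]
0.12 [ 0.5 15.1 24.2 -0.1  0.2  0.1]
0.08 [ 0.5 17.7 30.2 -0.1  0.2  0.1]
0.05 [ 0.5 19.5 34.9 -0.1  0.2  0.1]
0.02 [ 0.5 21.2 39.5 -0.1  0.2  0.1]
0 [ 0.5 22.2 42.7 -0.1  0.2  0.1]
```

Emit:
{"method": "drive_tool", "body": {
  "series": [
    [0, 5.5, 8, 0, 0, 0],
    [0, 9.7, 15, 0, 0, 0],
    [0, 14, 24, 0, 0, 0],
    [0, 16.7, 30, 0, 0, 0],
    [0, 18.5, 35, 0, 0, 0]
  ]
}}

```text
time: 15.2
position: [537.6, 68.8, 283.9]
tcp_rot: [-179.9, 0.2, -3.7]
force: [-0.3, 7.2, -3.2]
grip_width: 10.2
grip_force: 20.0
```

Emit:
{"method": "drive_tool", "body": {
  "series": [
    [0, 1, 2.5, 0, 0, 0],
    [0, 1.8, 5, 0, 0, 0],
    [0, 2.3, 7, 0, 0, 0],
    [0, 2.6, 8.5, 0, 0, 0],
    [0, 2.6, 8.5, 0, 0, 0]
  ]
}}

```text
time: 15.82
position: [537.4, 66.0, 275.6]
tcp_rot: [-179.9, 0.2, -3.7]
force: [-0.4, 5.9, -3.9]
grip_width: 9.9
grip_force: 20.1
```

```bash
python3 - <<'E'
from h import *
s=pose()[2];q=wj(s["position"]);print(q,wj(bar(0)),s["force"],s["torque"],s["grip_width"],np.hypot(q[2]-226,q[0]-95))
E
```

```text
[-62.   28.5 275.6] [-63.  28. 276.] [-0.43005767  5.92389375 -3.88105452] [0.94642579 0.03192873 0.01523482] 9.939653528670565 164.64859549962765
```

Emit:
{"method": "drive_tool", "body": {
  "series": [
    [0, 0, 0.7, 0, 0, 0],
    [0, 0, 1.4, 0, 0, 0],
    [0, 0, 2, 0, 0, 0],
    [0, 0, 2, 0, 0, 0]
  ]
}}

```text
time: 16.32
position: [537.5, 65.6, 273.7]
tcp_rot: [-180.0, 0.2, -3.7]
force: [-4.0, 3.9, -2.2]
grip_width: 9.8
grip_force: 19.9
```

Emit:
{"method": "drive_tool", "body": {
  "series": [
    [0, 0, 0.7, 0, 0, 0],
    [0, 0, 1.4, 0, 0, 0],
    [0, 0, 2, 0, 0, 0],
    [0, 0, 2, 0, 0, 0]
  ]
}}

```text
time: 16.82
position: [537.6, 65.4, 272.7]
tcp_rot: [180.0, 0.2, -3.7]
force: [-7.7, 2.8, 5.6]
grip_width: 10.0
grip_force: 19.3
```

```bash
python3 - <<'E'
from h import *
s=pose()[2];print(wj(s["position"]),s["force"])
for c in("scene","top"):
    _,Q=snap(c); d=Q[...,:2]-N; X,Y,Z=d@U,d@V,Q[...,2]
    m=(X>-78)&(X<80)&(abs(Y)<50)&(Z>70)&(Z<100)
    A=np.c_[X[m],Y[m],np.ones(m.sum())]; w=Z[m]
    for _ in range(5):
        co=np.linalg.lstsq(A,w,rcond=None)[0]; k=abs(w-A@co)<4; A,w=A[k],w[k]
    print(c,len(w),co,"at -70:",co[2]-70*co[0],"at 80",co[2]+80*co[0])
E
```

```text
[-62.6  28.4 272.7] [-7.70247317  2.84598618  5.60710274]
scene 1331 [2.37399451e-03 4.24532306e-03 8.54674133e+01] at -70: 85.30123367559187 at 80 85.65733285150787
top 125 [-2.81089509e-04 -3.64005375e-03  8.41664746e+01] at -70: 84.1861508965411 at 80 84.14398747011896
```

The leaf is level at z≈84 and pressing on its rests, so it's fully closed. I'll release the bar, rise, and move behind the clamp arm.

Emit:
{"method": "drive_tool", "body": {
  "series": [
    [0, 0, -1, 0, 0, 0],
    [0, 0, -1, 0, 0, 0],
    [0, 0, -1, 0, 0, 0],
    [0, 0, -1, 0, 0, 0]
  ],
  "jaw": 0.36
}}

```text
time: 17.42
position: [538.6, 65.2, 273.5]
tcp_rot: [180.0, -0.0, -3.7]
force: [-0.5, -0.7, 0.4]
grip_width: 31.7
grip_force: 0.0
```

Emit:
{"method": "drive_tool", "body": {
  "series": [
    [0, 0, -8, 0, 0, 0],
    [0, 0, -30, 0, 0, 0],
    [0, 0, -65, 0, 0, 0],
    [0, 0, -105, 0, 0, 0],
    [0, 0, -130, 0, 0, 0]
  ]
}}

```text
time: 18.05
position: [538.8, 65.4, 406.3]
tcp_rot: [180.0, -0.2, -3.7]
force: [0.6, 0.9, 0.0]
grip_width: 31.6
grip_force: 0.0
```

```bash
python3 - <<'E'
from h import *
s=pose()[2];print(wj(s["position"]),s["force"])
print(rel(jw(-155,-38,403),DN))
for c in("scene","top"):
    _,Q=snap(c); d=Q[...,:2]-N; X,Y,Z=d@U,d@V,Q[...,2]
    m=(X>-78)&(X<80)&(abs(Y)<50)&(Z>70)&(Z<95); print(c,m.sum(),[np.median(Z[m&(abs(X-a)<20)]) for a in(-55,0,60)])
    m=(Z>120)&(Z<190)&(X<-90)&(X>-145)&(Y<-10)&(Y>-60)
    if m.sum()>10: print("clamp",np.polyfit(Z[m],X[m],1),m.sum(),np.percentile(Y[m],[3,97]),Z[(X<-90)&(X>-145)&(abs(Y+36)<15)&(Z<230)].max())
E
```

```text
[-62.5  27.2 406.3] [0.56076818 0.88652583 0.04279792]
[65.  92.6  3.5  0.  -0.2  0.1]
scene 1375 [np.float64(85.28894178145913), np.float64(85.41497459816219), np.float64(85.29444188035916)]
clamp [   0.20721299 -154.9910225 ] 265 [-48.17812018 -25.01609771] 199.0577295000461
top 641 [np.float64(84.21199990862749), np.float64(84.3319048561778), np.float64(nan)]
clamp [ 9.83068475e-02 -1.42890855e+02] 104 [-44.81789398 -23.21971482] 183.92755998198425
  return _methods._mean(a, axis=axis, dtype=dtype,
  ret = ret.dtype.type(ret / rcount)
```

Emit:
{"method": "drive_tool", "body": {
  "series": [
    [14, 20, 3, 0, 0, 0],
    [35, 50, 3, 0, 0, 0],
    [55, 78, 3, 0, 0, 0],
    [65, 93, 3, 0, 0, 0],
    [65, 93, 3, 0, 0, 0]
  ],
  "jaw": 0
}}

```text
time: 18.77
position: [597.5, -33.0, 398.9]
tcp_rot: [-180.0, 0.1, -3.8]
force: [0.5, 0.2, 0.3]
grip_width: 0.5
grip_force: 0.0
```

```bash
cat >> h.py <<'E'
def ctip(f,r=88,hw=17.5,Y=-37): return jw(-130+r*np.cos(f)-7*np.sin(f)-hw,Y,97+r*np.sin(f)+7*np.cos(f)+166)
E
python3 - <<'E'
from h import *
s=pose()[2];print(wj(s["position"]),s["grip_width"],rel(jw(-155,-37,ctip(1.37)[2]),DN))
th=np.r_[1.5,np.linspace(1.37,0,20)]
P=np.array([DN.inv().apply(ctip(t)-ctip(1.5)) for t in th]); print(wj(ctip(1.5)))
P=np.vstack([DN.inv().apply(jw(-155,-37,ctip(1.37)[2])-ctip(1.5)),P[1:]])
for k in range(0,20,5): print(th[k+1:k+6].round(2),(P[k+1:k+6]-P[k])[:,1:].round(1).tolist())
E
```

```text
[-156.8  -38.   398.9] 0.46635699366458716 [-0.9 -1.8 48.3 -0.   0.1 -0. ]
[-148.3  -37.   351.3]
[1.37 1.3  1.23 1.15 1.08] [[-18.2, -0.0], [-24.5, 1.0], [-30.7, 2.4], [-36.8, 4.3], [-42.7, 6.7]]
[1.01 0.94 0.87 0.79 0.72] [[-5.7, 2.7], [-11.3, 5.9], [-16.6, 9.4], [-21.6, 13.3], [-26.3, 17.6]]
[0.65 0.58 0.5  0.43 0.36] [[-4.4, 4.6], [-8.5, 9.5], [-12.2, 14.7], [-15.5, 20.1], [-18.4, 25.8]]
[0.29 0.22 0.14 0.07 0.  ] [[-2.5, 5.9], [-4.6, 11.9], [-6.2, 18.0], [-7.4, 24.3], [-8.1, 30.6]]
```

Emit:
{"method": "drive_tool", "body": {
  "series": [
    [-1, -2, 12, 0, 0, 0],
    [-1, -2, 28, 0, 0, 0],
    [-1, -2, 42, 0, 0, 0],
    [-1, -2, 48, 0, 0, 0],
    [-1, -2, 48, 0, 0, 0]
  ]
}}

```text
time: 19.4
position: [596.3, -29.4, 351.7]
tcp_rot: [-180.0, 0.1, -3.7]
force: [-0.8, -0.7, 0.0]
grip_width: 0.3
grip_force: 0.0
```

Emit:
{"method": "drive_tool", "body": {
  "series": [
    [0, -9, 0, 0, 0, 0],
    [0, -18, 0, 0, 0, 0],
    [0, -24.5, 1, 0, 0, 0],
    [0, -30.7, 2.4, 0, 0, 0],
    [0, -36.8, 4.3, 0, 0, 0]
  ]
}}

```text
time: 20.02
position: [599.2, 7.6, 349.2]
tcp_rot: [-180.0, -0.1, -3.7]
force: [-1.5, -1.1, 6.5]
grip_width: 0.4
grip_force: 2.3
```

```bash
python3 - <<'E'
from h import *
s=pose()[2];print(wj(s["position"]),wj(ctip(1.15)),s["force"])
im,Q=snap("scene"); cv2.imwrite("pics/clamp.png",cv2.resize(im[120:270,280:430],(600,600),interpolation=2))
E
```

```text
[-116.2  -37.   349.2] [-117.9  -37.   346.2] [-1.53129413 -1.0987656   6.47368286]
```

View pics/clamp.png

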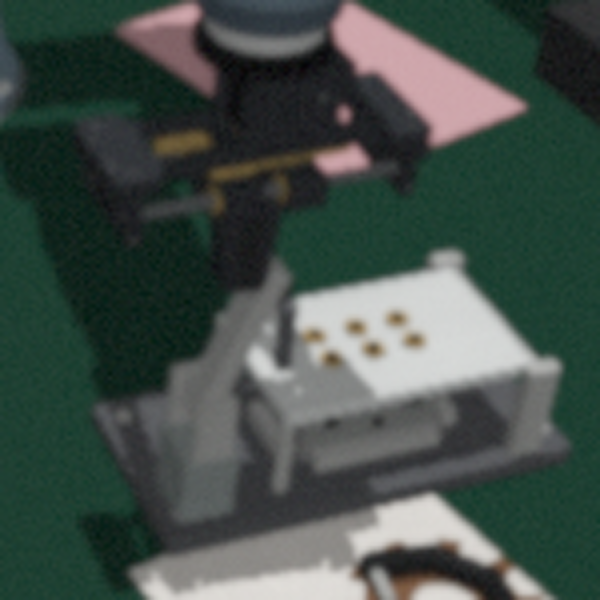

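The leaf is flat and closed, and the clamp arm (240,350) is tilting under the fingertips. I'll continue along its arc.

Emit:
{"method": "drive_tool", "body": {
  "series": [
    [0, -5, 3, 0, 0, 0],
    [0, -10.5, 6, 0, 0, 0],
    [0, -16, 9.5, 0, 0, 0],
    [0, -21.5, 13, 0, 0, 0],
    [0, -26.5, 17, 0, 0, 0]
  ]
}}

```text
time: 20.7
position: [600.5, 34.0, 330.6]
tcp_rot: [-180.0, 0.0, -3.7]
force: [-0.1, -0.8, 3.0]
grip_width: 0.4
grip_force: 1.1
```

```bash
python3 - <<'E'
from h import *
s=pose()[2];print(wj(s["position"]),s["force"])
for t in (.72,.65,.58,.5,.43,.36,.29,.22,.14,.07,0): print(t,rel(ctip(t),DN)[:3])
E
```

```text
[-89.7 -36.5 330.6] [-0.09733114 -0.78392021  2.95965328]
0.72 [ 0.5 -3.8  4.3]
0.65 [ 0.5 -8.1  8.8]
0.58 [  0.5 -12.   13.5]
0.5 [  0.5 -16.1  19.3]
0.43 [  0.5 -19.3  24.6]
0.36 [  0.5 -22.1  30.1]
0.29 [  0.5 -24.6  35.8]
0.22 [  0.5 -26.6  41.6]
0.14 [  0.5 -28.4  48.4]
0.07 [  0.5 -29.5  54.5]
0 [  0.6 -30.2  60.6]
```

Emit:
{"method": "drive_tool", "body": {
  "series": [
    [0, -4, 4.5, 0, 0, 0],
    [0, -8, 9, 0, 0, 0],
    [0, -12, 13.5, 0, 0, 0],
    [0, -16, 19, 0, 0, 0],
    [0, -19.3, 24.5, 0, 0, 0]
  ]
}}

```text
time: 21.32
position: [601.8, 53.2, 306.2]
tcp_rot: [-180.0, 0.0, -3.7]
force: [0.0, 0.8, 2.9]
grip_width: 0.2
grip_force: 1.2
```

Emit:
{"method": "drive_tool", "body": {
  "series": [
    [0, -2.8, 5.5, 0, 0, 0],
    [0, -5.3, 11.2, 0, 0, 0],
    [0, -7.3, 17, 0, 0, 0],
    [0, -9.1, 23.8, 0, 0, 0],
    [0, -10.2, 30, 0, 0, 0]
  ]
}}

```text
time: 21.95
position: [602.4, 63.0, 276.0]
tcp_rot: [180.0, 0.0, -3.7]
force: [0.1, 0.5, 1.4]
grip_width: 0.6
grip_force: 0.8
```

Emit:
{"method": "drive_tool", "body": {
  "series": [
    [0, 0, 2, 0, 0, 0],
    [0, 0, 4, 0, 0, 0],
    [0, 0, 6, 0, 0, 0],
    [0, 0, 6, 0, 0, 0]
  ]
}}

```text
time: 22.45
position: [602.7, 62.6, 271.1]
tcp_rot: [180.0, -0.0, -3.7]
force: [0.1, -1.7, 4.2]
grip_width: 0.4
grip_force: 2.4
```

Emit:
{"method": "drive_tool", "body": {
  "series": [
    [0, 0, 1, 0, 0, 0],
    [0, 0, 2, 0, 0, 0],
    [0, 0, 3, 0, 0, 0],
    [0, 0, 3, 0, 0, 0]
  ]
}}

```text
time: 22.95
position: [602.9, 62.5, 270.2]
tcp_rot: [179.9, -0.1, -3.7]
force: [-6.2, -3.5, 16.8]
grip_width: 0.8
grip_force: 9.6
```

Emit:
{"method": "drive_tool", "body": {
  "series": [
    [0, 0, 0.5, 0, 0, 0],
    [0, 0, 1, 0, 0, 0],
    [0, 0, 1, 0, 0, 0],
    [0, 0, 1, 0, 0, 0]
  ]
}}

```text
time: 23.45
position: [602.9, 62.6, 270.1]
tcp_rot: [179.9, -0.1, -3.7]
force: [-10.0, -2.3, 22.9]
grip_width: 0.2
grip_force: 12.5
```

Emit:
{"method": "drive_tool", "body": {
  "series": [
    [0, 0, -10, 0, 0, 0],
    [0, 0, -35, 0, 0, 0],
    [0, 0, -80, 0, 0, 0],
    [0, 0, -130, 0, 0, 0],
    [0, 0, -180, 0, 0, 0]
  ]
}}

```text
time: 24.08
position: [602.2, 63.3, 447.6]
tcp_rot: [-180.0, 0.1, -3.7]
force: [1.2, -0.7, -0.1]
grip_width: 0.5
grip_force: 0.0
```

```bash
python3 - <<'E'
from h import *
s=pose()[2];print(wj(s["position"]),s["force"],s["time"])
for c in("scene","top"):
    im,Q=snap(c); d=Q[...,:2]-N; X,Y,Z=d@U,d@V,Q[...,2]
    m=(abs(Y+36)<9)&(X>-125)&(X<-25)&(Z>93)&(Z<200)
    if m.sum()>5: print(c,"clamp",np.polyfit(X[m],Z[m],1),m.sum(),np.percentile(Z[m],[3,97]))
    m=(X>-25)&(X<80)&(abs(Y)<50)&(Z>70)&(Z<100); print("leaf",np.polyfit(X[m],Z[m],1))
    if c=="scene": cv2.imwrite("pics/end.png",cv2.resize(im[60:360,40:440],(800,600)))
E
```

```text
[-60.5 -36.2 447.6] [ 1.15773843 -0.68060628 -0.07283295] 24.075
scene clamp [1.05579023e-02 1.05693854e+02] 196 [ 99.10809246 108.70936846]
leaf [-2.86787267e-03  8.56926317e+01]
top clamp [1.59805495e-02 1.05557113e+02] 312 [101.29445024 108.7221309 ]
leaf [-4.97192898e-03  8.44509721e+01]
```

View pics/end.png

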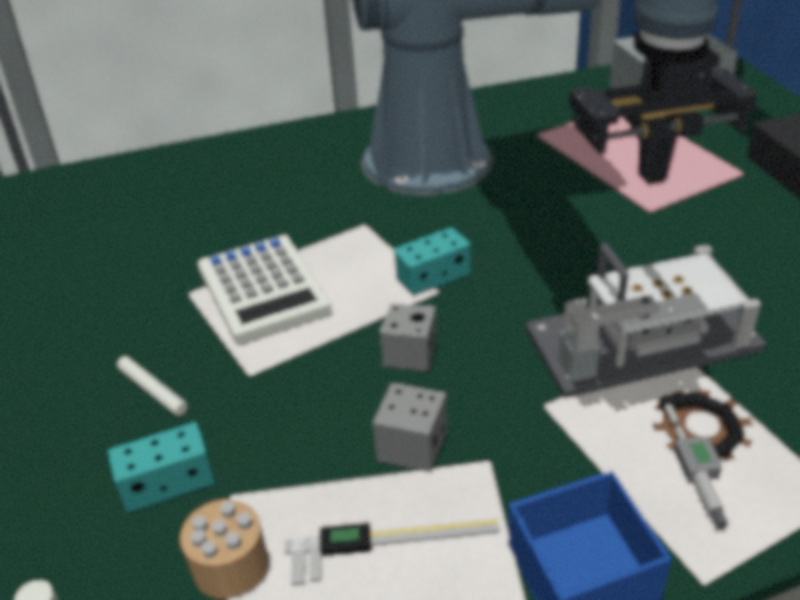

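The final picture shows the leaf closed (680,285), the clamp arm level on it (630,310), the bystanders where they were, and the arm clear. Handing in.

```bash
python3 -c "
from station import *
print(close_job())"
```

```text
the job is handed in; nothing more can be done
None
```

The job is handed in at about 24 s: the block is seated in the nest, the leaf was lowered under control until fully closed, the clamp arm is fully down on it, and the other pieces look undisturbed; no verdict was returned.

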